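Show the red LED to the inspection camera in the spring-return mirror

ROBOT

A 6-joint arm with a two-finger parallel gripper is mounted at the origin on a cart in front of the work surface, level with it; the furniture and walls round the work are solid. World frame = base frame: x ahead of the robot, y to its left, z up, the work surface at z = 0. Lengths are in mm, angles in degrees, forces in N, time in s.
With the tool pointing down it reaches from about 350 to 850 mm from the base axis. Payload 8.1 kg.
Tool frame: the origin (TCP) lies at the very end of the fingers, on their centre line; the grasp point (between the pads) lies 19 mm behind it (r.grip_point_offset is the distance from the TCP to the grasp point, in mm); z points along the fingers, y is the line along which they close (so a half turn about z gives the same grasp; the last joint's range is limited). The gripper opens to 85 mm and grips with 20 to 120 N. Pads are 22 mm wide; open, the fingers measure 114 mm over their backs; the gripper's body (76 mm by 85 mm) begins 54 mm behind the grasp point. The pads swing forward as they close: fully open they stand 13 mm farther back than shut.
Start: joints at [-74.507, 7.471, 85.268, -0, 87.261, -4.893], TCP at [209.024, -562.418, 231.292] pointing down, gripper open.
Joint ranges: [-169.43, 169.43], [-51.17, 129.36], [1.28, 143.12], [-76.62, 256.62], [0, 156.53], [-152.29, 152.29]. Speed limits (degrees/s): [136.94, 136.94, 159.86, 180, 180, 180].

INTERFACE

Orientations are given as [roll, pitch, yaw] about the fixed x, y, z axes, in that order (R = Rz(yaw) Ry(pitch) Rx(roll)).
In Python, from bench import status, eyes, r gives the robot as it stands.
- The arm moves only by the shell command python3 -m handwheel 'ROWS' [FORCE]. ROWS is a JSON object whose one key "series" holds a list that holds one entry, the list of rows, each a list of 7 numbers: the shift along the tool's x, y, z in cm, then the turn, a rotation vector about the tool's x, y, z in rad, then the opening, from 0 (shut) to 1 (fully open). In form: {"series": [[[tx, ty, tz, rx, ry, rz, claw], ...]]}. A call has 1 to 12 rows; each row is the pose to reach, as a shift and turn from the pose commanded when the call began, along the tool's axes at that moment; what a row does not reach only later rows make up. A row lasts 1/8 s, in which the tool goes at most 62.5 mm and 10.7 degrees, less where a joint would pass 70% of its speed; a pose out of reach is approached as far as the arm can. A call with a gripper value outside its range is refused whole. The fingers move at their own pace and stop on an object; FORCE is the grip in N (left out, the last holds). Time passes only in rows, so rows that repeat a pose let the fingers close. It gives the time, the measured TCP pose, the force, the opening and the grip force at its end, in the units of the state.
- status.sense(): the state, without advancing time (a new reading comes with each control period).
- eyes.snapshot(name): name is "side" or "top"; returns a dict with "img" (400x640x3 uint8, red, green, blue), "mtx" (3x3 intrinsics, pixels), "R" (3x3) and "t" (3): a world point X has camera coordinates R X + t. Camera axes: x right, y down, z forward; pixel columns grow to the right and rows downward; lengths in mm; the calibration is good to about 2 mm. A picture is of the moment at which its call begins. There is no depth.
- r.hand_in(): hands the job in; it is judged then, once.
The state is a dict: "time": time; "joint_pos": joint angles; "qd": joint speeds; "joint_efforts": joint torques, N m; "tool_pos": TCP position; "tcp_rot": TCP orientation; "ft_force": force on the tool from outside, world axes, zero at the start; "wrist_torque": the same for the moment, N m; "finger_gap": finger opening in mm; "grip_force": force on a finger pad.
Only numpy, scipy, OpenCV 4.12 (cv2) and the standard library are available. Lean on these libraries where they do the work, as an engineer would, in place of code of your own. Each camera call takes 0.05 s, during which the arm holds its last target. There are 200 camera calls.

TASK

Slide the board carrier by its black post until the yellow LED (the datum) is right under the brass pointer and pause there a moment, then step it on until the red LED is right under the pointer. Leave it there, and turn the mirror by its orange thumb bar until the inspection camera sees the red LED in the middle of its view by reflection; the mirror springs back if let go, so finish while still holding it steady at that angle. Leave the capacitor, the relay and the solder spool alone.

Things in the scene. Friction and masses are not known exactly. Their poses are not given: they have to be found in the camera images.
- pointer_tip (a point): Lower tip of the fixed brass pointer, 53 mm above the worktop, 4.5 mm above the LEDs' tops. It hangs from a dark arm (highest point 86 mm) on a 40 mm wide column 87 mm beyond the tip, on the far side of the stage, an aluminium base 190 x 170 mm, bolted down. The stage's axes are this point's: x away from the robot to the column, y to its left, z up.
- led_yellow (a point): Top of the yellow 10 mm LED (14 mm tall) on the green board on the carrier; the datum mark. It moves with the carrier; 48.5 mm above the worktop.
- led_red (a point): Top of the red 10 mm LED (14 mm tall) on the same board, 40 mm nearer the robot and 50 mm to the right of the yellow one along the stage's axes; the mark to be inspected.
- carrier_grip (a point): Grip point on the carrier's black square post (16 x 16 mm, top 70 mm above the worktop, this point on its axis at 58 mm), on a tab (top at 31 mm) 10 mm off the near edge of the carrier plate. Its sides lie along the stage's axes, as this point's. Moving the post slides the carrier in x and y; it cannot turn, resists with about 1.5 N and stays where it is left.
- slide_x (a joint): Carrier slide along the stage's x (m), -0.042 to 0.042; + is away from the robot. At 0 and 0 on both slides the board's middle is under the pointer; the yellow LED is 22 mm (x) and 26 mm (y) from that middle, the red one -18 mm and -24 mm.
- slide_y (a joint): Carrier slide along the stage's y (m), -0.042 to 0.042; + is to the left.
- mirror: Upright flat mirror in a black frame, 66 mm wide, glass from 38 to 96 mm above the worktop, with an orange thumb bar on top. Origin on its upright turning axis, at worktop height; the glass face lies on that axis. x is the mirror's normal, out of the glass; y along its width; z up.
- mirror_turn (a joint): Turn of the mirror about its upright axis (rad), 0 to 1.35. 0: at rest against its stop, the glass squarely facing the camera lens. It grows clockwise seen from above, turning the glass from the camera to the robot's right, towards the stage. A weak spring (0.04 N m per rad) turns it back to 0 when let go.
- thumb_bar (a point): Grip point of the orange thumb bar, on the mirror's turning axis, 125 mm above the worktop. The bar is 12 mm thick along the mirror's normal, 36 mm long along the mirror's width, and its top is at 140 mm; it stands on the mirror's frame (shoulder at 108 mm). Pinch it across its thickness from above. Axes as the mirror's.
- camera_lens (a point): Front of the inspection camera's lens, 72 mm above the worktop, bolted on the same dark base plate (235 x 75 mm) as the mirror, 121 mm beyond the mirror's axis. The camera (40 x 40 x 46 mm, top at 94 mm) looks squarely at the mirror's axis. x of this point points from the mirror's axis to the camera.
- sight (a point): The camera's line of sight after the mirror: starts on the mirror's axis 72 mm above the worktop and runs along this point's +x. By the law of reflection it turns twice as far as the mirror: it points at the camera when mirror_turn is 0 and is 2 x mirror_turn clockwise from there. Height does not matter. The red LED is mid-view when this line, seen from above, passes within 30 mm of it.
- capacitor: Bystander: black upright electrolytic capacitor, 36 mm across, 70 mm tall, loose; origin under its middle.
- relay: Bystander: grey-blue relay, 22 x 29 x 34 mm, loose; origin under its middle.
- spool: Bystander: solder spool with green flanges, 59 x 74 x 36 mm, loose; origin under its middle.

How it is judged:
By the outcome, as a careful person would: the job done as asked, in the order asked, and still so for the second after the job is handed in, while the arm keeps its last pose, push and grip.
It also fails if it takes over 50 s, if anything falls off the work surface, if the arm or the gripper's body presses on something with over 40 N, if the wrist force passes 120 N, or if a joint passes its speed limit or range.

## Working session

There is one attempt and no reset: what is moved stays moved. The work goes in short steps, Python scripts to look and compute and a shell command to move; the robot and the scene stay as the last step left them, time stands still between calls to the robot, and variables do not carry over. Pictures are saved under pics/ and viewed, at most 10 in all, crops included, and the job is handed in when it is done.

```bash
ls; mkdir -p pics; python3 - <<'E'
from bench import status,eyes,r
import cv2,numpy as np
s=status.sense();print(s)
for n in("side","top"):
    d=eyes.snapshot(n);cv2.imwrite(f"pics/{n}0.png",d["img"][:,:,::-1]);np.savez(f"{n}0.npz",**d)
    print(n,np.round(d["mtx"],1).tolist(),np.round(-d["R"].T@d["t"]),np.round(d["R"],3).tolist())
E
```

```text
pics
{'time': 0.0, 'joint_pos': array([-7.45073144e+01,  7.51500520e+00,  8.53283007e+01,  2.08332611e-03,
        8.72631131e+01, -4.89199803e+00]), 'qd': array([-0.06757209, -0.0939938 ,  0.11287181,  0.01544499,  0.06085154,
       -0.02770035]), 'joint_efforts': array([-5.33549228e-04, -5.69390702e+01, -5.00565612e+01, -2.82187411e-04,
        1.46290640e-02, -1.27480976e-05]), 'tool_pos': array([ 208.88932812, -561.8770668 ,  230.25489962]), 'tcp_rot': array([-1.79894146e+02, -1.11483549e-02,  2.03845720e+01]), 'ft_force': array([0.1052247 , 0.19537271, 0.55132961]), 'wrist_torque': array([ 0.02821429, -0.01601685,  0.02404192]), 'grip_force': 0.0, 'finger_gap': 85.36629880383924}
side [[369.1, 0.0, 318.3], [0.0, 369.1, 205.9], [0.0, 0.0, 1.0]] [344. 664. 666.] [[-0.949, -0.314, 0.011], [-0.22, 0.637, -0.739], [0.225, -0.704, -0.674]]
top [[392.4, 0.0, 322.2], [0.0, 392.4, 195.0], [0.0, 0.0, 1.0]] [ 297.   37. 1191.] [[0.024, -1.0, 0.007], [-0.98, -0.025, -0.195], [0.196, -0.002, -0.981]]
```

View pics/side0.png

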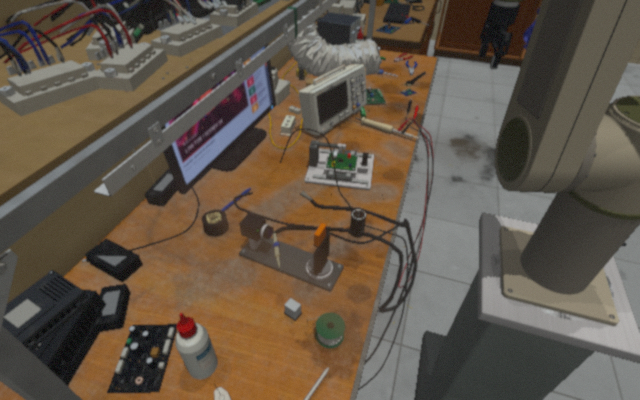

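View pics/top0.png

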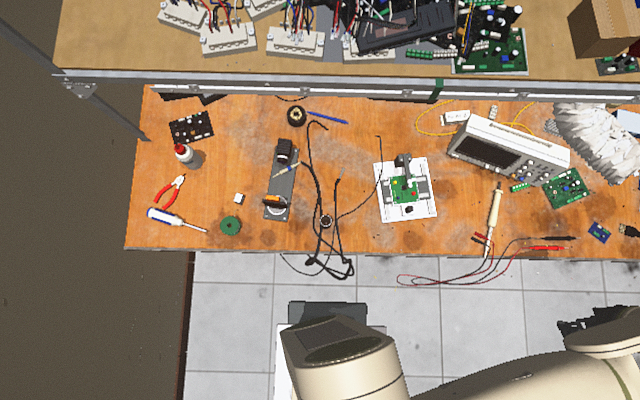

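The side view shows the stage at about (343,168), mirror with orange bar (320,250), camera (265,232), capacitor (358,220), relay (293,308) and spool (330,330). In the top view the stage is at (405,188), mirror (274,203) and capacitor (326,220). I'll zoom in next.

```bash
python3 - <<'E'
import cv2,numpy as np
s=cv2.imread("pics/side0.png");t=cv2.imread("pics/top0.png")
a=cv2.resize(s[130:200,295:385],(770,600),interpolation=cv2.INTER_CUBIC)[:, :]
b=cv2.resize(t[145:229,365:445],(570,600),interpolation=cv2.INTER_CUBIC)
a=cv2.resize(s[140:200,300:380],None,fx=5,fy=5,interpolation=cv2.INTER_CUBIC)
b=cv2.resize(t[148:228,365:445],None,fx=5,fy=5,interpolation=cv2.INTER_CUBIC)
c=np.zeros((400,800,3),np.uint8);c[:300,:400]=a;c[:400,400:]=b;cv2.imwrite("pics/z1.png",c)
a=cv2.resize(s[205:295,235:375],None,fx=4,fy=4,interpolation=cv2.INTER_CUBIC)
b=cv2.resize(t[130:225,255:315],None,fx=4,fy=4,interpolation=cv2.INTER_CUBIC)
c=np.zeros((400,800,3),np.uint8);c[:360,:560]=a;c[:380,560:]=b;cv2.imwrite("pics/z2.png",c)
E
```

```text
(no output)
```

View pics/z1.png

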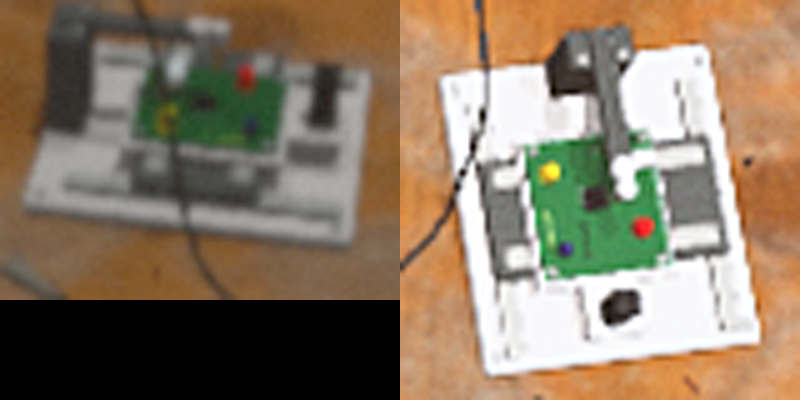

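View pics/z2.png

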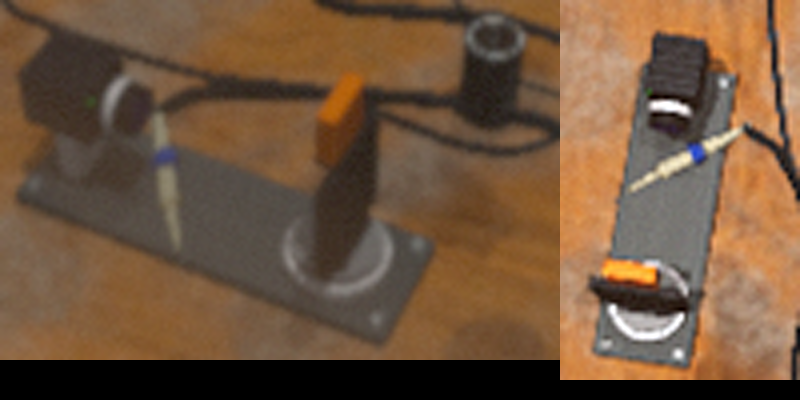

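The zooms show, in the top crop, yellow LED (550,172), red LED (643,227), pointer tip near (627,190) and post (620,305). The stage is yawed about 9°. Next I'll get sub-pixel blobs and triangulate.

```bash
cat > h.py <<'E'
import cv2,numpy as np
C={}
def load(tag="0"):
    for n in("side","top"): C[n]=dict(np.load(f"{n}{tag}.npz"))
def snap(tag,k=4):
    from bench import eyes
    for n in("side","top"):
        ds=[eyes.snapshot(n) for _ in range(k)];d=dict(ds[0]);d["img"]=np.mean([x["img"] for x in ds],0).round().astype(np.uint8)
        np.savez(f"{n}{tag}.npz",**d);C[n]=d
def ray(n,p):
    d=C[n];v=d["R"].T@np.linalg.solve(d["mtx"],[p[0],p[1],1]);return -d["R"].T@d["t"],v
def plane(n,p,z):
    c,v=ray(n,p);return c+v*(z-c[2])/v[2]
def tri(ps,pt):
    c1,v1=ray("side",ps);c2,v2=ray("top",pt)
    a,b=np.linalg.lstsq(np.c_[v1,-v2],c2-c1,rcond=None)[0]
    p,q=c1+a*v1,c2+b*v2;return (p+q)/2,np.linalg.norm(p-q)
def proj(n,X):
    d=C[n];u=d["mtx"]@(d["R"]@np.array(X,float)+d["t"]);return u[:2]/u[2]
def blob(n,col,box):
    x0,y0,x1,y1=box;i=C[n]["img"][y0:y1,x0:x1].astype(float);R,G,B=i[...,0],i[...,1],i[...,2]
    w={"red":R-np.maximum(G,B)-60,"yel":np.minimum(R,G)-B-60,"org":(R-B-90),"blk":70-i.max(2)}[col].clip(0)
    if col=="yel": w=np.where(R>G*.8,w,0)
    m=(w>0).astype(np.uint8);k,l,s,_=cv2.connectedComponentsWithStats(m)
    if k<2:return None,0
    j=1+np.argmax([w[l==q].sum() for q in range(1,k)]);w=w*(l==j);yy,xx=np.mgrid[y0:y1,x0:x1]
    return np.array([(w*xx).sum(),(w*yy).sum()])/w.sum(),s[j].tolist()
E
python3 - <<'E'
from h import *
snap("a")
B={"side":(318,145,362,180),"top":(388,165,425,215)}
for c in("red","yel"):
    p={n:blob(n,c,B[n]) for n in B};print(c,p)
    if all(p[n][1] for n in p):print(tri(p["side"][0],p["top"][0]))
for n,b in{"side":(352,145,372,172),"top":(480-80-4,200,420,216)}.items():print("post",n,blob(n,"blk",b))
a=C["side"]["img"][140:175,325:365,::-1];b=C["top"]["img"][165:200,395:425,::-1]
a=cv2.resize(a,None,fx=11,fy=11,interpolation=cv2.INTER_NEAREST);b=cv2.resize(b,None,fx=11,fy=11,interpolation=cv2.INTER_NEAREST)
cv2.imwrite("pics/z3.png",np.hstack([a,b]))
E
```

```text
red {'side': (array([348.79901961, 154.54411765]), [30, 8, 3, 4, 10]), 'top': (array([413.33307271, 192.93745113]), [24, 27, 4, 3, 11])}
(array([ 539.96181893, -239.28002322,   37.98250083]), np.float64(0.49027951462099406))
yel {'side': (array([333.9375, 161.5   ]), [15, 16, 2, 2, 3]), 'top': (array([394.69565217, 181.90050167]), [5, 15, 4, 5, 15])}
(array([ 570.41568866, -182.56909563,   43.92787504]), np.float64(1.9208630859131675))
post side (array([364.40173724, 158.80890337]), [10, 8, 6, 12, 53])
post top (array([407.16627635, 209.90866511]), [9, 7, 8, 6, 21])
```

View pics/z3.png

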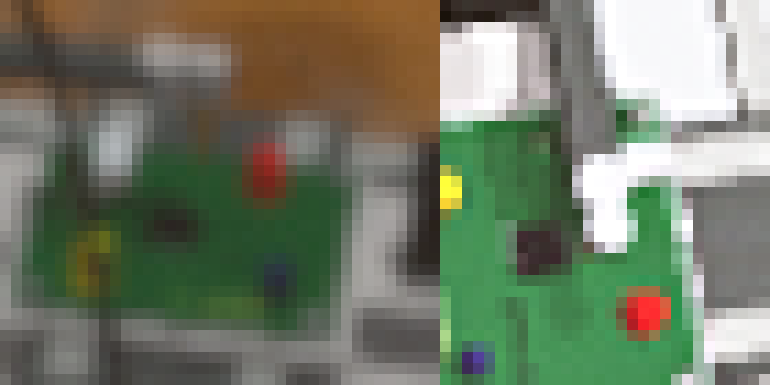

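The side crop shows a small brass-brown pointer under the arm's light end at about pixel (343.5,152). In the top crop the light arm end covers it, at about (409,183), with a hint of the tip near (408,187.5). I'll check these against z = 53.

```bash
python3 - <<'E'
from h import *
load("a");np.set_printoptions(precision=1,suppress=True)
for y in(150.5,151.5,152.5,153.5):
    P=plane("side",(343.7,y),53);print(y,P,proj("top",P), "z86 above:",proj("side",P+[0,0,33]),proj("top",P+[0,0,33]))
print("side px R-B,rows148-156 cols339-349");i=C["side"]["img"].astype(int)
for y in range(146,158):print(y,[tuple(v) for v in i[y,340:348].tolist()])
i=C["top"]["img"].astype(int)
for y in range(183,191):print(y,[tuple(v) for v in i[y,405:413].tolist()])
# base outline in top
g=C["top"]["img"];m=(cv2.inRange(g,(170,170,170),(255,255,255)))[140:235,360:450]
m=cv2.morphologyEx(m,cv2.MORPH_CLOSE,np.ones((9,9)));c=max(cv2.findContours(m,0,2)[0],key=cv2.contourArea)
bx=cv2.boxPoints(cv2.minAreaRect(c))+[360,140];W=[plane("top",p,12)[:2] for p in bx];print(bx,W)
for k in range(4):
    e=W[(k+1)%4]-W[k];print(np.linalg.norm(e),np.degrees(np.arctan2(e[1],e[0])))
print("base ctr",np.mean(W,0))
for n in("red",):pass
print("red",plane("top",(413.33,192.94),44),plane("side",(348.8,154.54),44));print("yel",plane("top",(394.7,181.9),44),plane("side",(333.9,161.5),44))
print("post",plane("top",(407.17,209.91),68),plane("side",(364.4,158.81),55),tri((364.4,158.8),(407.17,209.9)))
E
```

```text
150.5 [ 554.7 -233.    53. ] [412.3 187.1] z86 above: [344.4 140.9] [415.  184.7]
151.5 [ 553.3 -227.9   53. ] [410.6 187.5] z86 above: [344.4 141.9] [413.2 185.1]
152.5 [ 551.9 -222.9   53. ] [408.9 187.9] z86 above: [344.4 142.9] [411.5 185.5]
153.5 [ 550.5 -217.9   53. ] [407.3 188.3] z86 above: [344.4 143.9] [409.8 185.9]
side px R-B,rows148-156 cols339-349
146 [(123, 121, 118), (115, 113, 111), (114, 112, 109), (126, 123, 120), (130, 126, 124), (123, 111, 105), (111, 84, 65), (112, 73, 40)]
147 [(98, 95, 92), (93, 89, 87), (90, 87, 83), (97, 94, 92), (100, 96, 92), (104, 90, 83), (107, 76, 53), (110, 72, 37)]
148 [(90, 86, 83), (92, 84, 79), (85, 79, 73), (86, 82, 78), (92, 86, 79), (100, 82, 71), (110, 77, 51), (112, 73, 39)]
149 [(88, 86, 82), (88, 81, 74), (84, 76, 66), (88, 78, 67), (92, 79, 68), (96, 78, 63), (103, 76, 51), (104, 73, 45)]
150 [(80, 81, 78), (82, 80, 72), (78, 70, 58), (86, 72, 51), (86, 72, 56), (89, 76, 65), (88, 74, 62), (89, 75, 61)]
151 [(75, 77, 73), (76, 75, 70), (79, 70, 59), (84, 70, 48), (83, 71, 56), (78, 74, 68), (77, 74, 71), (80, 78, 72)]
152 [
[... 1575 characters left out ...]
, 82), (65, 145, 83)]
190 [(63, 120, 71), (64, 124, 75), (66, 138, 80), (72, 152, 88), (68, 148, 85), (70, 150, 88), (64, 150, 86), (59, 151, 88)]
[[372.3 162.7]
 [427.1 154.3]
 [436.6 215.9]
 [381.8 224.3]] [array([ 638.7, -119.6]), array([ 670.5, -291.4]), array([ 476.2, -314.7]), array([ 446.4, -148.1])]
174.72887037164875 -79.4926987535607
195.68079314773868 -173.15927831585762
169.30508717469436 100.16054481235857
194.38484904133534 8.41793025891035
base ctr [ 557.9 -218.5]
red [ 538.9 -237.8   44. ] [ 537.8 -230.6   44. ]
yel [ 571.4 -182.5   44. ] [ 569.5 -182.3   44. ]
post [ 483.1 -213.1   68. ] [ 486.6 -208.8   55. ] (array([ 487.2, -217.3,   49. ]), np.float64(1.6861086292892478))
```

Tip: side (343.1,153.3) and top (408,187.8) agree at z of about 53, which gives about (551,-219). LED spacing measures 64 mm as it should, and stage yaw is about 9°. Next I'll refine the post and measure the mirror.

```bash
python3 - <<'E'
from h import *
load("a");np.set_printoptions(precision=1,suppress=True)
print("tip",tri((343.1,153.4),(408,187.8)),plane("side",(343.1,153.4),53),plane("top",(408,187.8),53))
g=C["top"]["img"].max(2)[203:218,399:416];print(g)
g=C["side"]["img"].max(2)[148:172,357:373];print(g)
s=blob("side","org",(305,215,340,290));t=blob("top","org",(258,188,290,212));print(s,t)
for n,b in{"top":(262,190,285,206),"side":(312,220,332,255)}.items():
    x0,y0,x1,y1=b;i=C[n]["img"][y0:y1,x0:x1].astype(int);m=i[...,0]-i[...,2]
    print(n);print(m)
p=C["top"]["img"].astype(int);m=((p.max(2)-p.min(2)<25)&(p.max(2)<140)).astype(np.uint8)
m[:, :255]=0;m[:,305:]=0;m[:158]=0;m[225:]=0
m=cv2.morphologyEx(m,2,np.ones((5,5)))
c=max(cv2.findContours(m,0,2)[0],key=cv2.contourArea);bx=cv2.boxPoints(cv2.minAreaRect(c));W=[plane("top",q,6)[:2] for q in bx];print(bx,W)
for k in range(4):
    e=W[(k+1)%4]-W[k];print(np.linalg.norm(e),np.degrees(np.arctan2(e[1],e[0])))
E
```

```text
tip (array([ 552.8, -220.6,   51.1]), np.float64(0.2960877601544332)) [ 552.3 -217.8   53. ] [ 552.2 -220.1   53. ]
[[153 216 250 246 244 246 249 250 248 255 255 255 255 244 232 238 246]
 [252 255 255 255 255 255 255 255 255 255 255 255 255 244 231 234 242]
 [248 208 226 255 253 252 255 255 248 238 242 240 234 249 255 254 252]
 [236 168 192 255 253 255 255 245 146  72  84  77  56 146 252 255 251]
 [244 217 179 255 252 255 242 134  64  57  76  69  55  87 227 255 251]
 [248 217 178 255 254 250 126  25  40  70  88  79  68  99 235 255 252]
 [250 221 174 252 255 250  64  40  47  69  94  85  78  86 220 255 252]
 [248 236 202 232 255 253  99  40  49  62  78  65  48  67 215 255 252]
 [247 243 224 203 255 252 122  30  42  42  36  60 168 245 251 255 251]
 [248 247 216 186 255 255 218  32  64  90 115 204 255 255 255 252 250]
 [250 251 216 178 255 255 255 220 186 222 254 255 255 255 251 247 251]
 [252 250 217 189 255 255 255 255 247 246 246 241 234 232 242 248 251]
 [250 249 222 147 228 235 246 252 252 247 240 240 235 235 246 251 251]
 [251 250 245 229 230 236 246 252 251 251 252 252 252 252 252
[... 5917 characters left out ...]
 17  20  21  21  23  20  19  22  19  19  20  26
   33  34]
 [ 53  47  40  28  21  19  18  19  22  20  22  21  20  20  19  20  21  27
   31  35]
 [ 44  39  30  22  21  19  20  23  22  23  19  21  22  20  19  20  24  26
   33  34]
 [ 30  31  26  22  22  20  25  26  22  21  23  23  20  22  23  19  22  29
   33  36]
 [ 17  21  22  23  22  21  24  21  23  23  22  23  20  23  24  21  25  32
   34  37]]
[[266.7 196.8]
 [271.8 166.3]
 [295.  170.2]
 [289.9 200.6]] [array([523.4, 204.4]), array([620.6, 193.6]), array([610. , 120.8]), array([513.1, 132.8])]
97.82678484638792 -6.361505626338101
73.53581594047391 -98.26657448648857
97.64713168123782 172.96913469724944
72.38966488647272 81.85079687421391
```

```bash
python3 - <<'E'
from h import *
load("a");np.set_printoptions(precision=1,suppress=True)
T=plane("top",(409.7,208),70);print("post",T,proj("side",T),"base",proj("side",T-[0,0,39]))
M=plane("top",(272.0,197.5),140);print("bar",M,proj("side",M),proj("side",M-[0,0,32]))
n=np.array([np.cos(np.radians(-9)),np.sin(np.radians(-9)),0]);w=np.array([-n[1],n[0],0])
for s1,s2 in((1,1),(1,-1),(-1,-1),(-1,1)):print(s1,s2,proj("side",M+6*s1*n+18*s2*w),proj("top",M+6*s1*n+18*s2*w))
L=M*[1,1,0]+[0,0,72]+121*n;print("lens exp",L,proj("side",L),proj("top",L))
a=C["side"]["img"][205:280,240:340,::-1];b=C["top"]["img"][135:210,258:300,::-1]
cv2.imwrite("pics/z4.png",np.hstack([cv2.resize(q,None,fx=5.6,fy=5.6,interpolation=cv2.INTER_NEAREST) for q in(a,b)]))
E
```

```text
post [ 488.6 -220.1   70. ] [365.1 152.2] base [363.8 163.3]
bar [496.2 171.  140. ] [320.7 226.9] [320.4 237.9]
1 1 [313.8 231.7] [266.  194.2]
1 -1 [322.1 220.3] [278.9 196.6]
-1 -1 [327.4 222.3] [278.  200.8]
-1 1 [319.2 233.8] [265.1 198.5]
lens exp [615.7 152.1  72. ] [271.8 230.1] [283.1 162.3]
```

View pics/z4.png

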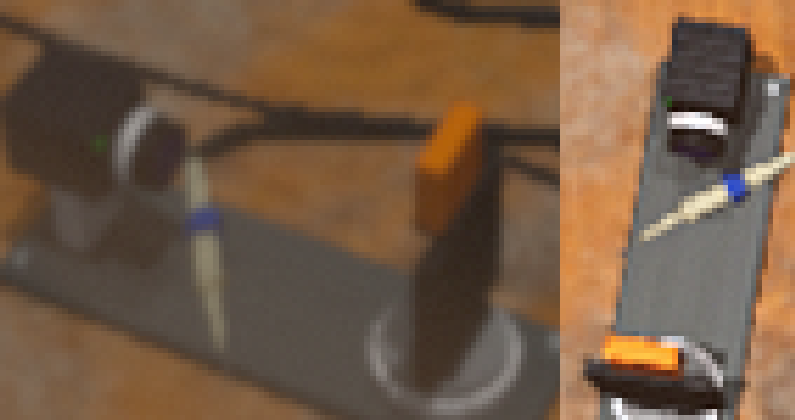

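The mirror bar is at about (496,171) and its camera direction is about -8.5°. The predicted bar and lens pixels match both views within 1–2 px. The post is at about (488.6,-220), consistent with the board's middle. Now I'll move above the post with tool yaw 9°.

```bash
python3 -m handwheel '{"series": [[[38.15,-22.24,3.1,0,0,0.199,1],[38.15,-22.24,3.1,0,0,0.199,1],[38.15,-22.24,3.1,0,0,0.199,1],[38.15,-22.24,3.1,0,0,0.199,1],[38.15,-22.24,3.1,0,0,0.199,1],[38.15,-22.24,3.1,0,0,0.199,1],[38.15,-22.24,3.1,0,0,0.199,1],[38.15,-22.24,3.1,0,0,0.199,1],[38.15,-22.24,3.1,0,0,0.199,0.6],[38.15,-22.24,3.1,0,0,0.199,0.6],[38.15,-22.24,3.1,0,0,0.199,0.6]]]}' 30
python3 - <<'E'
from bench import status
s=status.sense();print(s['joint_pos'].round(1),s['tool_pos'],s['tcp_rot'])
E
```

```text
time: 1.88
tool_pos: [488.5, -222.4, 200.5]
tcp_rot: [180.0, -0.0, 8.9]
ft_force: [0.6, -0.8, 0.4]
finger_gap: 51.4
grip_force: 0.0
[-29.9  -1.4  97.7  -0.   83.7  51.2] [ 488.50629052 -222.36840839  200.46116938] [ 1.79982270e+02 -4.07795226e-03  8.85959528e+00]
```

```bash
python3 -m handwheel '{"series": [[[0,0.1,6,0,0,0,0.6],[0,0.1,12,0,0,0,0.6],[0,0.1,14,0,0,0,0.6],[0,0.1,15.8,0,0,0,0.6],[0,0.1,15.8,0,0,0,0.6],[0,0.1,15.8,0,0,0,0],[0,0.1,15.8,0,0,0,0],[0,0.1,15.8,0,0,0,0],[0,0.1,15.8,0,0,0,0],[0,0.1,15.8,0,0,0,0],[0,0.1,15.8,0,0,0,0]]]}' 30
python3 - <<'E'
from h import *
np.set_printoptions(precision=1,suppress=True)
snap("b")
for c in("red","yel"):print(c,[blob(n,c,b) for n,b in{"side":(318,145,362,180),"top":(388,165,425,215)}.items()])
a=C["side"]["img"][140:180,320:372,::-1];b=C["top"]["img"][165:205,390:420,::-1]
cv2.imwrite("pics/z5.png",np.hstack([cv2.resize(q,None,fx=9,fy=9,interpolation=cv2.INTER_NEAREST) for q in(a,b)]))
E
```

```text
time: 3.25
tool_pos: [490.4, -222.6, 43.9]
tcp_rot: [179.9, -0.1, 9.0]
ft_force: [-1.4, 0.8, 6.5]
finger_gap: 15.4
grip_force: 32.2
red [(array([348.8, 154.4]), [30, 8, 2, 4, 6]), (None, 0)]
yel [(array([333.9, 161.2]), [15, 15, 2, 3, 4]), (array([395.6, 181.7]), [6, 15, 4, 5, 15])]
```

```bash
python3 -m handwheel '{"series": [[[-0.5,0.6,0,0,0,0,0],[-1,1.2,0,0,0,0,0],[-1.5,1.8,0,0,0,0,0],[-2,2.4,0,0,0,0,0],[-2.48,3.05,0,0,0,0,0],[-2.48,3.05,0,0,0,0,0],[-2.48,3.05,0,0,0,0,0],[-2.48,3.05,0,0,0,0,0]]]}' 30
python3 - <<'E'
from h import *
np.set_printoptions(precision=1,suppress=True)
snap("c")
print([blob(n,"yel",b) for n,b in{"side":(325,145,362,180),"top":(388,165,425,215)}.items()])
a=C["side"]["img"][135:175,320:372,::-1];b=C["top"]["img"][165:205,390:425,::-1]
cv2.imwrite("pics/z6.png",np.hstack([cv2.resize(q,None,fx=9,fy=9,interpolation=cv2.INTER_NEAREST) for q in(a,b)]))
E
```

```text
time: 4.65
tool_pos: [470.6, -257.2, 44.0]
tcp_rot: [179.9, -0.1, 9.0]
ft_force: [-1.6, -2.5, 6.1]
finger_gap: 15.6
grip_force: 32.1
[(array([343.3, 156.8]), [17, 10, 3, 5, 14]), (array([407.1, 188.7]), [18, 23, 3, 3, 8])]
```

View pics/z6.png

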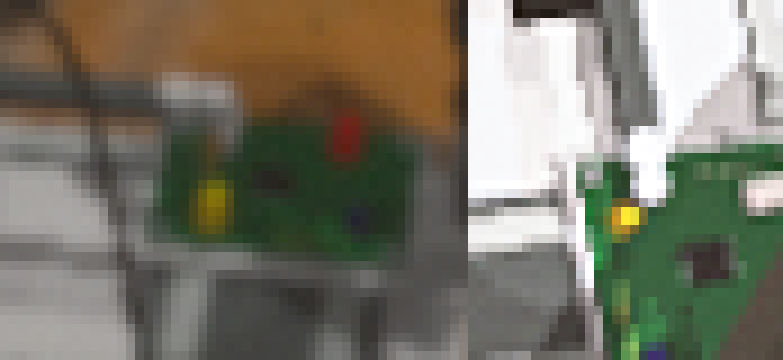

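The yellow LED (side 343.3,156.8; top about 407.3,189) now sits directly under the pointer (side column 343.2) in both views. I'll check it sub-pixel.

```bash
python3 - <<'E'
from h import *
load("c")
i=C["top"]["img"].astype(int)
print("top R-B / min");print((i[...,0]-i[...,2])[184:194,402:414]);print(i.min(2)[172:190,402:416])
i=C["side"]["img"].astype(int);print("side R-B");print((i[...,0]-i[...,2])[145:163,338:350])
for t in((552.3,-219,53),(552.3,-217.5,53),(552.3,-220.5,53)):
  t=np.array(t);print(t,[proj(n,t-[0,0,dz]).round(2).tolist() for n in("side","top") for dz in(-31,0,4.5,10)])
E
```

```text
top R-B / min
[[ -3   4   2  -6   1   4  -2  -1   0  -8 -13  -1]
 [ -1   3   0 -12   0   4 -10   0   0   0  -7  -2]
 [  0  -9 -10 -12  -5  -2  -7   0   0  -3   0  -3]
 [  6 -14 -12 -12  50  75  29  -2  -9   6  -3   0]
 [  0 -20  -2  34 148 205 177  68 -11  -3  -2  -3]
 [  0 -19   2  60 168 201 189  62 -15  -4  -5  -4]
 [  0 -17 -17  34 124 131  73  -3 -12  -4  -3  -2]
 [  0  -9 -22  -1  52  48  -6 -13  -5  -3  -4  -4]
 [  2   3 -23 -15  -6  -7  -9  -6  -5  -3  -6   4]
 [  3  -5 -26 -12  -2  -1   0  -3  -4  -3   0   4]]
[[162 183 176  95 111 116 107 131 229 255 250 248 248 249]
 [158 185 198 117  92 116 110 104 212 255 251 248 249 249]
 [218 181 208 158  74 119 112 100 181 255 252 249 248 250]
 [245 178 213 180  78 126 114 102 138 234 254 250 250 249]
 [242 174 211 185  95 122 116 105 128 229 255 250 248 229]
 [242 173 210 188 103 116 115 104 124 226 255 252 246 192]
 [248 229 206 184  95 102 111 113 112 210 255 250 231 196]
 [252 248 204 198 138 100 196 245 223 229 254 232 194 202]
 [253 246 190 212 170 148 255 255 254 249 247 204 216 214]
 [244 242 191 202 172 188 255 254 253 254 23
[... 1214 characters left out ...]
-2   1  13  42  76  94  83  36   8   2   2   2]
 [ -1  -1   4  27  54  64  54  24   9   2   1   3]
 [  0   0   1   5  17  23  19   6  -2  -1   1   2]
 [  2   3   2   2   5   4   3   0  -1   0   1   1]]
[ 552.3 -219.    53. ] [[343.83, 144.17], [343.21, 153.19], [343.13, 154.47], [343.02, 156.02], [409.98, 185.48], [407.62, 187.77], [407.29, 188.09], [406.88, 188.48]]
[ 552.3 -217.5   53. ] [[343.69, 144.44], [343.08, 153.46], [342.99, 154.74], [342.89, 156.3], [409.47, 185.47], [407.11, 187.76], [406.78, 188.08], [406.38, 188.47]]
[ 552.3 -220.5   53. ] [[343.97, 143.9], [343.35, 152.91], [343.26, 154.19], [343.16, 155.74], [410.5, 185.5], [408.12, 187.78], [407.79, 188.1], [407.38, 188.49]]
```

```bash
python3 -m handwheel '{"series": [[[0.12,0,0,0,0,0,0],[0.12,0,0,0,0,0,0],[0.12,0,0,0,0,0,0],[0.12,0,0,0,0,0,0],[0.12,0,0,0,0,0,0],[0.12,0,0,0,0,0,0],[0.12,0,0,0,0,0,0],[0.12,0,0,0,0,0,0],[0.12,0,0,0,0,0,0],[0.12,0,0,0,0,0,0],[0.12,0,0,0,0,0,0],[0.12,0,0,0,0,0,0]]]}' 30
python3 - <<'E'
from h import *
np.set_printoptions(precision=2,suppress=True)
snap("d")
for n,b in{"side":(338,154,350,163),"top":(402,187,412,194)}.items():
    x0,y0,x1,y1=b;i=C[n]["img"][y0:y1,x0:x1].astype(float);w=(i[...,0]-i[...,2]-12).clip(0);yy,xx=np.mgrid[y0:y1,x0:x1];print(n,(w*xx).sum()/w.sum(),(w*yy).sum()/w.sum())
E
```

```text
time: 6.55
tool_pos: [471.9, -256.9, 44.0]
tcp_rot: [179.9, -0.1, 9.0]
ft_force: [-0.8, -1.5, 4.9]
finger_gap: 15.4
grip_force: 32.1
side 342.68710089399747 157.46424010217115
top 406.86512524084776 188.49967886962108
```

Datum pause done (about 1.5 s). Stepping to the red LED.

```bash
python3 -m handwheel '{"series": [[[0.8,-1,0,0,0,0,0],[1.6,-2,0,0,0,0,0],[2.4,-3,0,0,0,0,0],[3.2,-4,0,0,0,0,0],[3.97,-5,0,0,0,0,0],[3.97,-5,0,0,0,0,0],[3.97,-5,0,0,0,0,0],[3.97,-5,0,0,0,0,0],[3.97,-5,0,0,0,0,0],[3.97,-5,0,0,0,0,0]]]}' 30
python3 - <<'E'
from h import *
np.set_printoptions(precision=2,suppress=True)
snap("e")
for n,b in{"side":(338,153,350,164),"top":(402,187,412,194)}.items():
    x0,y0,x1,y1=b;i=C[n]["img"][y0:y1,x0:x1].astype(float);w=(i[...,0]-i[...,1:].max(2)-12).clip(0);yy,xx=np.mgrid[y0:y1,x0:x1];print(n,(w*xx).sum()/w.sum(),(w*yy).sum()/w.sum());print(w.astype(int))
a=C["side"]["img"][135:175,320:372,::-1];b=C["top"]["img"][165:205,390:425,::-1]
cv2.imwrite("pics/z7.png",np.hstack([cv2.resize(q,None,fx=9,fy=9,interpolation=cv2.INTER_NEAREST) for q in(a,b)]))
E
```

```text
time: 8.2
tool_pos: [503.7, -200.6, 44.0]
tcp_rot: [179.9, -0.2, 9.0]
ft_force: [1.2, 1.6, 4.8]
finger_gap: 15.6
grip_force: 32.1
side 342.56601307189544 157.75816993464053
[[ 0  0  0  0  0  0  0  0  0  0  0  0]
 [ 0  0  0  0  0  2  0  0  0  0  0  0]
 [ 0  0  0  0 19 20  2  0  0  0  0  0]
 [ 0  0  0 12 43 46 20  0  0  0  0  0]
 [ 0  0  0 23 53 60 31  0  0  0  0  0]
 [ 0  0  0 27 56 60 34  0  0  0  0  0]
 [ 0  0  0 28 52 52 30  0  0  0  0  0]
 [ 0  0  0 14 31 32 15  0  0  0  0  0]
 [ 0  0  0  0  2  1  0  0  0  0  0  0]
 [ 0  0  0  0  0  0  0  0  0  0  0  0]
 [ 0  0  0  0  0  0  0  0  0  0  0  0]]
top 405.8888888888889 189.87654320987653
[[0 0 5 0 2 0 0 0 4 1]
 [0 0 3 1 4 0 0 0 6 0]
 [0 4 0 1 0 0 0 6 0 0]
 [1 3 0 3 0 0 0 3 0 0]
 [4 0 2 3 0 0 2 0 0 0]
 [6 0 3 0 0 0 6 0 0 0]
 [0 0 3 0 0 2 3 0 0 0]]
```

View pics/z7.png

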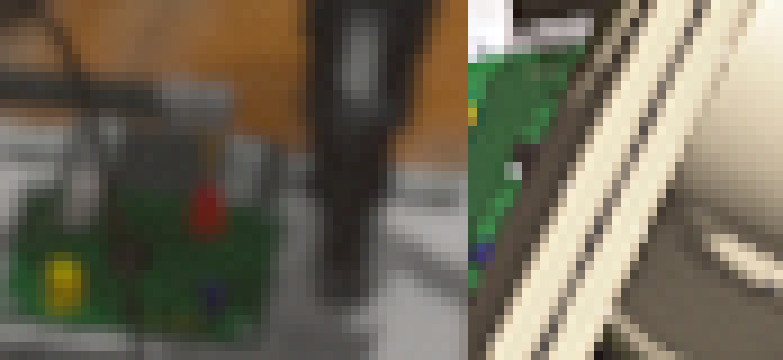

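Side view shows red at (342.6,157.8), under the pointer but about 1 mm far. The arm hides it in the top view. I'll nudge -1 mm, release, go up and check from the top.

```bash
python3 -m handwheel '{"series": [[[-0.1,0,0,0,0,0,0],[-0.1,0,0,0,0,0,0],[-0.1,0,0,0,0,0,0],[-0.1,0,0,0,0,0,0],[-0.1,0,0,0,0,0,0.5],[-0.1,0,0,0,0,0,0.5],[-0.1,0,0,0,0,0,0.5],[-0.1,0,-4,0,0,0,0.5],[-0.1,0,-10,0,0,0,0.5],[-0.1,0,-15.6,0,0,0,0.5],[-0.1,-5,-15.6,0,0,0,0.5],[-0.1,-11,-15.6,0,0,0,0.5]]]}'
python3 -m handwheel '{"series": [[[0,-6,0,0,0,0.0,0.5],[0,-12,0,0,0,0,0.5],[0,-12,0,0,0,0,0.5]]]}'
python3 - <<'E'
from h import *
np.set_printoptions(precision=2,suppress=True)
snap("f")
for n,b in{"side":(338,153,350,164),"top":(402,185,412,194)}.items():
    x0,y0,x1,y1=b;i=C[n]["img"][y0:y1,x0:x1].astype(float);w=(i[...,0]-i[...,1:].max(2)-12).clip(0);yy,xx=np.mgrid[y0:y1,x0:x1];print(n,(w*xx).sum()/w.sum(),(w*yy).sum()/w.sum());print(w.astype(int))
from bench import status
s=status.sense();print(s['joint_pos'].round(1),s['tool_pos'],s['tcp_rot'])
a=C["side"]["img"][135:175,320:372,::-1];b=C["top"]["img"][165:205,390:425,::-1]
cv2.imwrite("pics/z8.png",np.hstack([cv2.resize(q,None,fx=9,fy=9,interpolation=cv2.INTER_NEAREST) for q in(a,b)]))
E
```

```text
time: 10.1
tool_pos: [484.3, -91.5, 199.4]
tcp_rot: [179.9, -0.1, 8.8]
ft_force: [0.9, 1.5, -0.7]
finger_gap: 42.6
grip_force: 0.0
time: 10.48
tool_pos: [464.5, 30.4, 198.3]
tcp_rot: [-179.9, -0.0, 9.3]
ft_force: [-0.5, -0.5, -0.1]
finger_gap: 42.5
grip_force: 0.0
side 342.9325481798715 157.69593147751607
[[ 0  0  0  0  0  0  0  0  0  0  0  0]
 [ 0  0  0  0  0  0  0  0  0  0  0  0]
 [ 0  0  0  0  7 24  9  0  0  0  0  0]
 [ 0  0  0  0 40 69 45  4  0  0  0  0]
 [ 0  0  0  4 58 90 64  8  0  0  0  0]
 [ 0  0  0 18 60 84 59  6  0  0  0  0]
 [ 0  0  0 24 54 67 49  0  0  0  0  0]
 [ 0  0  0  4 26 41 20  0  0  0  0  0]
 [ 0  0  0  0  0  0  0  0  0  0  0  0]
 [ 0  0  0  0  0  0  0  0  0  0  0  0]
 [ 0  0  0  0  0  0  0  0  0  0  0  0]]
top 406.7662588538313 188.82356728911785
[[  0   0   0   0   0   0   0   0   0   0]
 [  0   0   0   0   0   0   0   0   0   0]
 [  0   0   0   0  34  33   5   0   0   0]
 [  0   0   0  58 128 170 145   0   0   0]
 [  0   0   0  93 140 201 175   0   0   0]
 [  0   0   0  26 113 151  81   0   0   0]
 [  0   0   0   0   0   0   0   0   0   0]
 [  0   0   0   0   0   0   0   0   0   0]
 [  0   0   0   0   0   0   0   0   0   0]]
[ -3.1 -12.7 108.3  -0.   84.4  78. ] [465.43  25.63 198.21] [180.     0.01   8.87]
```

View pics/z8.png

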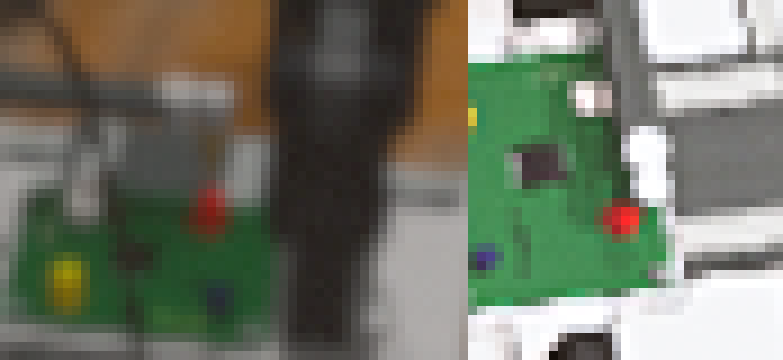

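Red is aligned within about 1 mm in both views (side column 342.93 vs 343.0 expected; top 406.8 vs 407.1). Next, over the mirror bar with yaw 81.5°.

```bash
python3 -m handwheel '{"series": [[[5.29,-13.89,0,0,0,-1.267,0.5],[5.29,-13.89,0,0,0,-1.267,0.5],[5.29,-13.89,0,0,0,-1.267,0.5],[5.29,-13.89,0,0,0,-1.267,0.5],[5.29,-13.89,0,0,0,-1.267,0.5],[5.29,-13.89,0,0,0,-1.267,0.5],[5.29,-13.89,0,0,0,-1.267,0.5],[5.29,-13.89,0,0,0,-1.267,0.5],[5.29,-13.89,0,0,0,-1.267,0.5],[5.29,-13.89,0,0,0,-1.267,0.5]]]}' 20
python3 - <<'E'
from bench import status
s=status.sense();print(s['joint_pos'].round(1),s['tool_pos'],s['tcp_rot'])
E
```

```text
time: 12.12
tool_pos: [495.9, 172.0, 198.3]
tcp_rot: [180.0, 0.0, 81.5]
ft_force: [0.0, -0.4, 0.2]
finger_gap: 42.5
grip_force: 0.0
[13.5 -3.2 99.7 -0.  83.5 22.1] [495.93436474 172.00946554 198.2803319 ] [1.79999855e+02 8.27457265e-04 8.14505651e+01]
```

```bash
python3 -m handwheel '{"series": [[[0,0,3,0,0,0,0.5],[0,0,6,0,0,0,0.5],[0,0,8.5,0,0,0,0.5],[0,0,8.5,0,0,0,0.5],[0,0,8.5,0,0,0,0.5],[0,0,8.5,0,0,0,0],[0,0,8.5,0,0,0,0],[0,0,8.5,0,0,0,0],[0,0,8.5,0,0,0,0],[0,0,8.5,0,0,0,0]]]}' 20
```

```text
time: 13.38
tool_pos: [497.0, 172.3, 114.7]
tcp_rot: [179.9, -0.0, 81.6]
ft_force: [0.3, -1.8, 6.5]
finger_gap: 11.7
grip_force: 26.3
```

Bar gripped (gap 11.7 mm). The required normal is -45.2°, so I turn 0.64 rad about the tool axis, slowly.

```bash
python3 -m handwheel '{"series": [[[0,0,0,0,0,0.08,0],[0,0,0,0,0,0.16,0],[0,0,0,0,0,0.24,0],[0,0,0,0,0,0.32,0],[0,0,0,0,0,0.4,0],[0,0,0,0,0,0.48,0],[0,0,0,0,0,0.56,0],[0,0,0,0,0,0.64,0],[0,0,0,0,0,0.64,0],[0,0,0,0,0,0.64,0],[0,0,0,0,0,0.64,0]]]}' 30
python3 - <<'E'
from h import *
from bench import status
snap("g");s=status.sense();print(s['tool_pos'],s['tcp_rot'],s['wrist_torque'],s['ft_force'],s['finger_gap'])
for n,b in{"side":(338,153,350,164),"top":(402,185,412,194)}.items():
    x0,y0,x1,y1=b;i=C[n]["img"][y0:y1,x0:x1].astype(float);w=(i[...,0]-i[...,1:].max(2)-12).clip(0);yy,xx=np.mgrid[y0:y1,x0:x1];print(n,(w*xx).sum()/w.sum(),(w*yy).sum()/w.sum())
a=C["side"]["img"][205:280,240:340,::-1];b=C["top"]["img"][135:210,258:300,::-1]
cv2.imwrite("pics/z9.png",np.hstack([cv2.resize(q,None,fx=5.6,fy=5.6,interpolation=cv2.INTER_CUBIC) for q in(a,b)]))
E
```

```text
time: 14.75
tool_pos: [496.5, 172.5, 114.7]
tcp_rot: [180.0, -0.1, 44.9]
ft_force: [-1.5, -0.3, 8.5]
finger_gap: 11.4
grip_force: 30.4
[496.52724194 172.54300338 114.72270514] [ 1.79955805e+02 -9.61880593e-02  4.49129205e+01] [-0.08133553  0.33846362  0.04232316] [-2.08884729 -0.26471771  8.56343725] 11.634278243953744
side nan nan
top 406.7569919204475 188.8247358607831<stdin>:5: RuntimeWarning: invalid value encountered in scalar divide
```

View pics/z9.png

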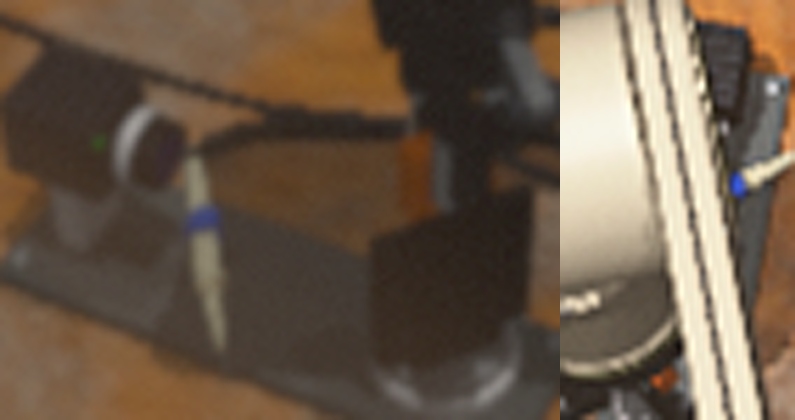

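The mirror has turned with the gripper, and the red LED is unmoved in the top view (406.76,188.82). As a last check, I'll take the frame's top edge direction in the side view, crop (372,240)–(530,195), and the lens direction.

```bash
python3 - <<'E'
from h import *
load("g")
p=plane("side",(306.4,247.9),108);q=plane("side",(334.6,239.8),108);e=p-q;print(p,q,np.linalg.norm(e),np.degrees(np.arctan2(e[1],e[0])))
load("a")
A=plane("top",(272,197.5),140);L=plane("top",(282.3,162.5),72);v=(L-A)[:2];print(L,np.linalg.norm(v),np.degrees(np.arctan2(v[1],v[0])))
R=plane("top",(406.9,188.6),45)
for cam in(-7,-8.5,-10):
    s=np.radians(2*-45.1-cam);w=(R-A)[:2];print(cam,"miss",w[1]*np.cos(s)-w[0]*np.sin(s))
E
```

```text
[514.23562618 205.87722212 108.        ] [467.13376282 166.69280646 108.        ] 61.269927070822 39.7573402943688
[614.99710287 154.43213295  72.        ] 119.95978916269553 -7.941512877624234
-7 miss 8.788307789503122
-8.5 miss -1.513110228042713
-10 miss -11.813491235419882
```

```bash
python3 - <<'E'
from h import *
load("g");g=C["side"]["img"].astype(float).max(2)
P=[]
for x in range(309,332):
    col=g[236:254,x];d=np.diff(col);k=np.argmin(d[:14]);P.append((x,236+k+.5,round(d[k])))
print(P)
P=np.array(P);ok=P[:,2]<-8
f=cv2.fitLine(P[ok,:2].astype(np.float32),cv2.DIST_HUBER,0,.01,.01).ravel();print(f)
for z in(96,102,108):
    a=plane("side",f[2:]-f[:2]*12,z);b=plane("side",f[2:]+f[:2]*12,z);e=a-b;print(z,np.degrees(np.arctan2(e[1],e[0])))
E
```

```text
[(309, np.float64(245.5), -15), (310, np.float64(245.5), -20), (311, np.float64(245.5), -16), (312, np.float64(244.5), -17), (313, np.float64(244.5), -20), (314, np.float64(244.5), -16), (315, np.float64(243.5), -18), (316, np.float64(243.5), -18), (317, np.float64(243.5), -18), (318, np.float64(242.5), -14), (319, np.float64(242.5), -13), (320, np.float64(242.5), -11), (321, np.float64(242.5), -4), (322, np.float64(238.5), -3), (323, np.float64(243.5), -3), (324, np.float64(241.5), -3), (325, np.float64(236.5), -1), (326, np.float64(239.5), -2), (327, np.float64(238.5), -8), (328, np.float64(238.5), -14), (329, np.float64(238.5), -18), (330, np.float64(238.5), -16), (331, np.float64(238.5), -16)]
[  0.9424859   -0.33424583 315.3        243.7       ]
96 44.18684108588067
102 44.18684108588065
108 44.186841085880594
```

Fitting the frame edge gives 44.2°, against 45° expected, so the mirror is at the intended angle and held. Handing in.

```bash
python3 -c "
from bench import r
print(r.hand_in())"
```

```text
the job is handed in; nothing more can be done
None
```

The job is handed in, with no verdict returned: the yellow LED was paused under the pointer, the red LED was left there (both within about 1 mm by camera), and the mirror is held at the angle that puts the red LED mid-view (estimated miss under about 12 mm of the 30 mm allowed).

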